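Seat a hub bearing on the guarded lever press

ROBOT

A 6-joint arm with a two-finger parallel gripper is mounted at the origin on a cart in front of the work surface, level with it; the furniture and walls round the work are solid. World frame = base frame: x ahead of the robot, y to its left, z up, the work surface at z = 0. Lengths are in m, angles in rad, forces in N, time in s.
With the tool pointing down it reaches from about 0.225 to 0.725 m from the base axis. Payload 3.1 kg.
Tool frame: the origin (TCP) lies midway between the tips of the shut fingers; the grasp point (between the pads) lies 19 mm behind it; z points along the fingers, y is the line along which they close (so a half turn about z gives the same grasp; the last joint's range is limited). The gripper opens to 85 mm and grips with 20 to 120 N. Pads are 22 mm wide; open, the fingers measure 114 mm over their backs; the gripper's body (76 mm by 85 mm) begins 54 mm behind the grasp point. The pads swing forward as they close: fully open they stand 13 mm farther back than shut.
Start: joints at [1.217, 0.048, 0.099, 1.622, 0, 1.443], TCP at [0.118, 0.512, 0.231] pointing down, gripper open.
Joint ranges: [-2.91, 2.91], [-0.99, 1.94], [-1.21, 1.42], [-2.12, 2.29], [-1.49, 1.47], [-3.14, 3.14]. Speed limits (rad/s): [2.79, 2.79, 3.14, 3.14, 3.14, 3.14].

INTERFACE

Orientations are given as a unit quaternion [w, x, y, z].
In Python, from bench import robot, imaging, nets gives the robot as it stands.
- The arm moves only by the shell command python3 -m jog 'ROWS' [OPENING] [FORCE]. ROWS is JSON, one flat list of numbers, 4 for each row, row after row: the shift along the tool's x, y, z each as a share of 0.4 m, from -1 to 1, then the turn about the tool's z as a share of 30 degrees, from -1 to 1. In form: [x, y, z, twist, x, y, z, twist, ...]. A call has exactly 10 rows; each row is the pose to reach, as a shift and turn from the pose commanded when the call began, along the tool's axes at that moment; what a row does not reach only later rows make up. A row lasts 1/8 s, in which the tool goes at most 62.5 mm and 10.7 degrees, less where a joint would pass 70% of its speed; a pose out of reach is approached as far as the arm can. A call with a number of a shift or a turn outside -1 to 1 is refused whole. A call with a gripper value outside its range is refused whole. OPENING is the closure, from -1 (fully open) to 1 (shut), set as the call begins (- or left out, the last holds). The fingers move at their own pace and stop on an object; FORCE is the grip in N (left out, the last holds). Time passes only in rows, so rows that repeat a pose let the fingers close, or fill a call up. It gives the time, the measured TCP pose, the force, the opening and the grip force at its end, in the units of the state.
- robot.observe(): the state, without advancing time (a new reading comes with each control period).
- imaging.grab_frame(name): name is "side" or "top"; returns the picture (384x512x3 uint8, red, green, blue); there is no depth.
- imaging.get_calibration(name): a dict with "intrinsics" (3x3 intrinsics, pixels), "R" (3x3) and "t" (3): a world point X has camera coordinates R X + t. Camera axes: x right, y down, z forward; pixel columns grow to the right and rows downward; lengths in m; the calibration is good to about 2 mm. A picture is of the moment at which its call begins. get_calibration takes no time and is no camera call.
- robot.sign_off(): hands the job in; it is judged then, once.
Trained networks look in the newest picture that a camera, given by its name, has taken for a name from the list of things; names that differ only in an ending like _2 or _b are one class to them, and where a whole thing is asked for, a point or a joint stands for the part that bears it (a point fixed in the world has none). Each returns a list of dicts, best first, with "score" (0 to 1); they miss things now and then, are a little off and sometimes report something else, mostly with a low value. They report only what shows in the picture. A call takes as long as a camera call.
- nets.regions_of(label, camera): "region" (384x512 bool, what is visible of it) and "position" ([column, row] in pixels, amid what is visible of it).
The state is a dict: "clock": time; "qpos": joint angles; "joint_vel": joint speeds; "joint_efforts": joint torques, N m; "tool_pos": TCP position; "ee_rot": TCP orientation; "contact_force": force on the tool from outside, world axes, zero at the start; "moment": the same for the moment, N m; "width": finger opening in m; "finger_force": force on a finger pad.
Only numpy, scipy, OpenCV 4.12 (cv2) and the standard library are available. Lean on these libraries where they do the work, as an engineer would, in place of code of your own. Each camera call takes 0.05 s, during which the arm holds its last target. There are 200 camera calls.

TASK

On the small bench press, push the loading shuttle with the hub fully home under the ram. Then reach down through the window of the lever guard with closed fingers and press the lever until the bearing is fully seated in the hub, and let the lever come back up. Do not touch the guard (it is a trip guard that locks the press out), the hub or its bearing, do not lift the hub out of its nest, and leave the other things on the bench alone.

Things in the scene. Friction and masses are not known exactly. Their poses are not given: they have to be found in the camera images.
- press: Grey cast bench lever press, fixed to the bench, foot 252 x 190 mm, 181 mm tall. Origin on the bench top under the ram axis. In its frame (turned about the vertical by the yaw): the column stands at +x (behind the ram), the guarded lever at +y and -x, the shuttle bed runs along y and sticks out 210 mm on the -y side. The head with the ram spans x -25 to +95, y -38 to +42, z 95 to 181 mm.
- guard: Bare sheet-aluminium guard over the lever, fixed to the press (same origin and axes as press); must not be touched by any part of the robot. Its level top lies at z 178 mm, spans x -139 to -21 and y +25 to +131 mm, 3 mm thick, with one rectangular window; skirts at the front and left, posts at three corners. A clear screen before the ram (x -45, y -41 to +29, z 93 to 163 mm) belongs to it.
- window (a point): Centre of the window in the guard's top, at the height of its upper face. The free opening is 82 mm along the press's x by 74 mm along y, edged with black rubber. Same axes as the press.
- lever_pad (a point): Centre of the top of the lever's black pad (44 mm along x, 32 mm along y), which lies about in the middle of the window, 6 mm below the guard's upper face while the lever is up. The pad goes down about 30 mm (its centre to 36 mm below the guard's upper face) to seat the bearing, and tilts with the lever.
- lever (a joint): Lever angle, rad: 0 up, grows as the pad goes down, limit 0.36. Pivot 115 mm behind (+x) and 24 mm below the pad. Sprung: returns to 0 by itself; 3 N on the pad start it, 8 to 12 N press the bearing. The ram sinks 35 mm per rad. With the shuttle home the ram meets the bearing at 0.06 to 0.09 rad and has seated it at 0.26, where the lever stops (20 N on the pad is plenty).
- shuttle (a joint): Travel of the loading shuttle, m: 0 drawn out (towards the press's -y), grows as it is pushed towards the press's +y, 0.070 fully home against its stop with the hub under the ram. Friction about 2.5 N; stays where it is left.
- push_face (a point): Centre of the outer (-y) face of the shuttle's upright steel push plate, 50 mm above the bench: the plate is 68 mm wide along the press's x, 8 mm thick and spans 20 to 70 mm above the bench. It moves with the shuttle; push it towards the press's +y. In front of it (-y) is a free space above the bed, which is 14 mm high with two rails to 26 mm.
- hub: Loose turned aluminium hub shell, 44 mm diameter, 46 mm tall, standing in the 9 mm deep ring nest of the shuttle 115 mm beyond the push face; origin at the centre of its foot, 26 mm above the bench. Rides with the shuttle; not to be touched.
- bearing (a joint): How far the steel cartridge bearing (27 mm diameter) has gone down into the hub, m: 0 stands 7 mm proud of the rim (it starts at 0 to 0.001), 0.007 fully seated and flush. It is a press fit: stays where it was pushed.
- grease_tub: Black grease tub with an olive lid, 70 mm diameter, 74 mm tall, loose, in front of the shuttle bed; bystander.
- pedal: Black flat bicycle pedal, 107 x 92 x 22 mm, loose, left of the press; bystander.
- comb_loose: Steel combination wrench, 194 mm long, loose on the bench to the right; bystander.

How it is judged:
By the outcome, as a careful person would: the job done as asked, in the order asked, and still so for the second after the job is handed in, with the robot touching nothing.
It also fails if it takes over 48 s, if anything falls off the work surface, if the arm or the gripper's body presses on something with over 40 N, if the wrist force passes 120 N, or if a joint passes its speed limit or range.

## Working session

There is one attempt and no reset: what is moved stays moved. The work goes in short steps, Python scripts to look and compute and a shell command to move; the robot and the scene stay as the last step left them, time stands still between calls to the robot, and variables do not carry over. Pictures are saved under pics/ and viewed, at most 10 in all, crops included, and the job is handed in when it is done.

```bash
mkdir -p pics; ls
python3 - <<'E'
from bench import robot, imaging, nets
import cv2, numpy as np
print(robot.observe())
for c in ("top","side"):
    im=imaging.grab_frame(c); cv2.imwrite(f"pics/{c}0.png",im[:,:,::-1])
    k=imaging.get_calibration(c); print(c,k)
    for l in ("press","guard","lever_pad","push_face","hub","grease_tub","pedal"):
        for r in nets.regions_of(l,c)[:2]:
            print(l,round(r["score"],2),np.round(r["position"],1),r["region"].sum())
E
```

```text
pics
{'clock': 0.0, 'qpos': array([ 1.21718531e+00,  4.87623879e-02,  9.75687029e-02,  1.62201319e+00,
       -4.10034412e-06,  1.44302297e+00]), 'joint_vel': array([-0.00058545,  0.00076418, -0.00091346, -0.00071829, -0.00188237,
        0.00059696]), 'joint_efforts': array([-7.36892016e-04, -3.38786745e+01,  3.20012999e+01,  2.05142278e-02,
       -4.00304634e-04, -9.97836587e-07]), 'tool_pos': array([0.11734073, 0.5110762 , 0.23009652]), 'ee_rot': array([-2.85315562e-04,  1.12678932e-01,  9.93630719e-01, -1.17101667e-03]), 'contact_force': array([0.04513027, 0.1046159 , 0.73811951]), 'moment': array([-0.03882659, -0.03069376,  0.02782982]), 'finger_force': 0.0, 'width': 0.08521197969862983}
top {'intrinsics': array([[349.21232007,   0.        , 258.50358755],
       [  0.        , 349.21232007, 191.46197813],
       [  0.        ,   0.        ,   1.        ]]), 'R': array([[-0.01452869, -0.99988881, -0.00336053],
       [-0.99599194,  0.01476855, -0.0882153 ],
       [ 0.08825512,  0.00206541, -0.99609576]]), 't': array([-0.00283862,  0.54726263,  1.11562657])}
press 0.83 [222.2 188.4] 6352
guard 0.9 [192.  184.2] 1056
lever_pad 0.59 [195.5 185.7] 416
push_face 0.79 [272.9 189.1] 1038
hub 0.53 [252.3 181. ] 172
grease_tub 0.65 [255.1 228.1] 388
pedal 0.81 [166.  174.1] 490
side {'intrinsics': array([[355.84395616,   0.        , 255.0831004 ],
       [  0.        , 355.84395616, 192.60287144],
       [  0.        ,   0.        ,   1.        ]]), 'R': array([[ 0.89886682, -0.4374571 ,  0.0258791 ],
       [-0.17132564, -0.40515895, -0.89804997],
       [ 0.40334349,  0.80279357, -0.43913155]]), 't': array([-0.46328092,  0.22596645,  0.8364216 ])}
press 0.91 [265.4 201.4] 5806
guard 0.55 [233.8 176. ] 1366
lever_pad 0.64 [237.9 163.2] 89
push_face 0.94 [275.3 242.2] 897
hub 0.51 [271.1 219.4] 220
grease_tub 0.69 [229.3 231.5] 719
pedal 0.6 [241.9 191.3] 216
```

Run:
```python
import cv2
a=cv2.imread("pics/top0.png")[120:270,130:330]; cv2.imwrite("pics/top0c.png",cv2.resize(a,(800,600),interpolation=cv2.INTER_CUBIC))
a=cv2.imread("pics/side0.png")[120:270,180:380]; cv2.imwrite("pics/side0c.png",cv2.resize(a,(800,600),interpolation=cv2.INTER_CUBIC))
```

```text
(no output)
```

View pics/top0c.png

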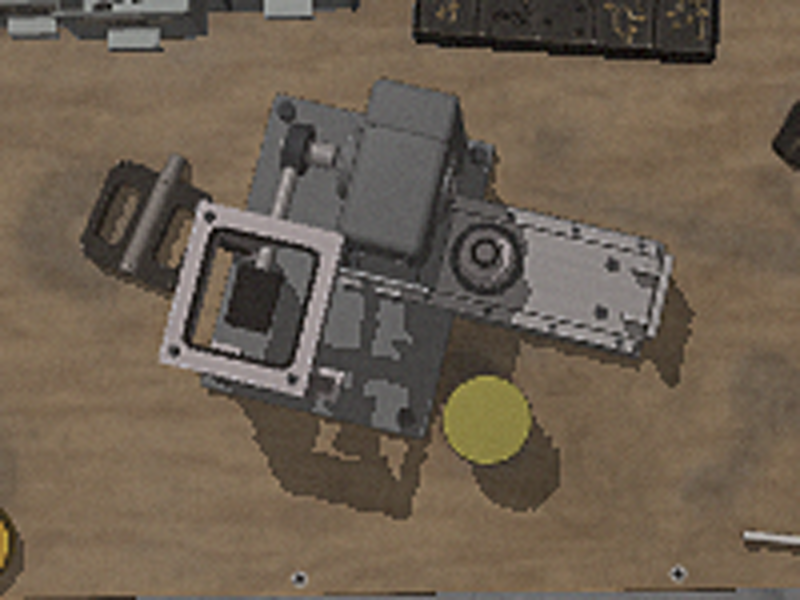

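View pics/side0c.png

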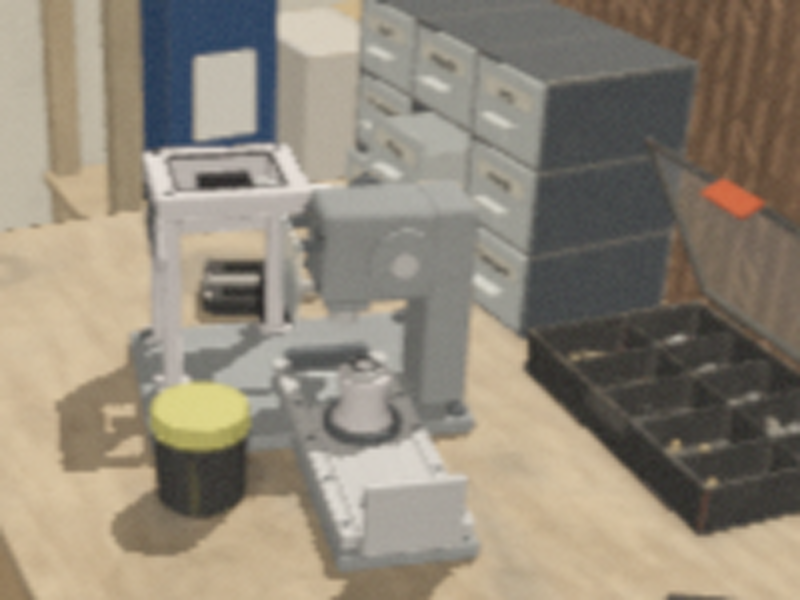

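The top crop shows the guard's frame with corners at about (203,200), (343,235), (308,395) and (162,362), the pad near (255,297), and the bearing at (486,252). The side crop shows the push plate at (363–467, 480–555), with the shuttle drawn out and the tub to its left.

```bash
cat > h.py <<'E'
import numpy as np
from bench import imaging
from scipy.spatial.transform import Rotation as Ro
def proj(c,P):
    k=imaging.get_calibration(c); q=(np.atleast_2d(P)@k["R"].T+k["t"])@k["intrinsics"].T
    return q[:,:2]/q[:,2:]
def w(p,P):
    P=np.atleast_2d(np.array(P,float)); c,s=np.cos(p[2]),np.sin(p[2])
    return np.c_[p[0]+c*P[:,0]-s*P[:,1],p[1]+s*P[:,0]+c*P[:,1],P[:,2]]
E
python3 - <<'E'
from h import *
from scipy.optimize import least_squares
T=[((-.021,.131,.178),(203,200)),((-.021,.025,.178),(343,235)),((-.139,.025,.178),(308,395)),((-.139,.131,.178),(162,362))]
S=[((-.139,.131,.178),(145,152)),((-.021,.131,.178),(287,147)),((-.139,.025,.178),(162,198))]
Tm=[((0,-.07,.079),(486,252)),]
Sm=[((-.034,-.185,.07),(363,489)),((.034,-.185,.07),(467,478)),((.034,-.185,.02),(470,550)),((-.034,-.185,.02),(361,557)),((0,-.07,.079),(366,363))]
f=lambda L,o:(np.array([a for a,_ in L]),np.array([b for _,b in L])/4+o)
def res(p,full=False):
    r=[]
    for c,L,o,m in (("top",T,(130,120),0),("side",S,(180,120),0),("top",Tm,(130,120),1),("side",Sm,(180,120),1)):
        P,u=f(L,np.array(o)); P=P.copy(); P[:,1]+=m*p[3]
        r.append(proj(c,w(p,P))-u)
    r=np.vstack(r); return r if full else r.ravel()
s=least_squares(res,[.5,.1,0,0],loss="soft_l1",f_scale=.7)
print(s.x,np.degrees(s.x[2])); print(np.round(res(s.x,True),1))
p=s.x; np.save("p.npy",p)
print(w(p,[(-.08,.078,.178),(0,-.185+p[3],.05)]))
# free window of black rubber, pad
from bench import nets
for c in ("top","side"):
    imaging.grab_frame(c); r=nets.regions_of("lever_pad",c)
    for q in r[:2]: print(c,q["score"],q["position"],q["region"].sum())
    print(proj(c,w(p,[(-.08,.078,.172)])))
E
```

```text
[ 0.58663494  0.0759956  -0.25108595 -0.02602122] -14.386165366529761
[[ 0.2 -0.3]
 [ 1.4 -0.4]
 [-0.2  0.2]
 [-0.2 -0.4]
 [-0.7 -0.6]
 [-0.2 -1. ]
 [-1.2  0.4]
 [ 8.8  1.9]
 [ 0.6 -0.5]
 [-0.  -0.2]
 [-2.2 -2.4]
 [ 0.2 -1.6]
 [ 1.8  4.8]]
[[ 0.52852305  0.17142625  0.178     ]
 [ 0.53420545 -0.12840867  0.05      ]]
top 0.84 [196.4, 181.9] 340
top 0.42 [192.2, 181.6] 918
[[194.21191474 194.35651021]]
side 0.64 [236.5, 162.2] 97
side 0.32 [235.1, 176.3] 1413
[[236.27775856 164.27376537]]
```

Run:
```python
from h import *
import cv2
p=np.load("p.npy")
def box(x0,x1,y0,y1,z): return [(x0,y0,z),(x1,y0,z),(x1,y1,z),(x0,y1,z)]
th=np.linspace(0,6.283,24)
circ=lambda y,z,r:[(r*np.cos(t),y+r*np.sin(t),z) for t in th]
items=[(box(-.139,-.021,.025,.131,.178),(0,0,255)),(box(-.121,-.039,.041,.115,.178),(0,255,255)),
([(-.034,-.185,.02),(.034,-.185,.02),(.034,-.185,.07),(-.034,-.185,.07)],(0,255,0)),
(circ(-.07,.026,.022),(255,0,255)),(circ(-.07,.072,.022),(255,0,255)),([(-.05,-.21,.014),(.05,-.21,.014)],(255,255,0)),
(box(-.025,.095,-.038,.042,.181),(255,0,0))]
out=[]
for c,o in (("top",(150,120)),("side",(205,130))):
    W,H=(160,130)
    im=cv2.imread(f"pics/{c}0.png")[o[1]:o[1]+H,o[0]:o[0]+W]
    im=cv2.resize(im,None,fx=5,fy=4.6,interpolation=cv2.INTER_CUBIC) if 0 else cv2.resize(im,None,fx=4.6,fy=4.6,interpolation=cv2.INTER_CUBIC)
    for P,col in items:
        u=((proj(c,w(p,P))-o+.5)*4.6).astype(int); cv2.polylines(im,[u.reshape(-1,1,2)],True,col,1)
    cv2.imwrite(f"pics/{c}_ov.png",im)
```

```text
(no output)
```

View pics/top_ov.png

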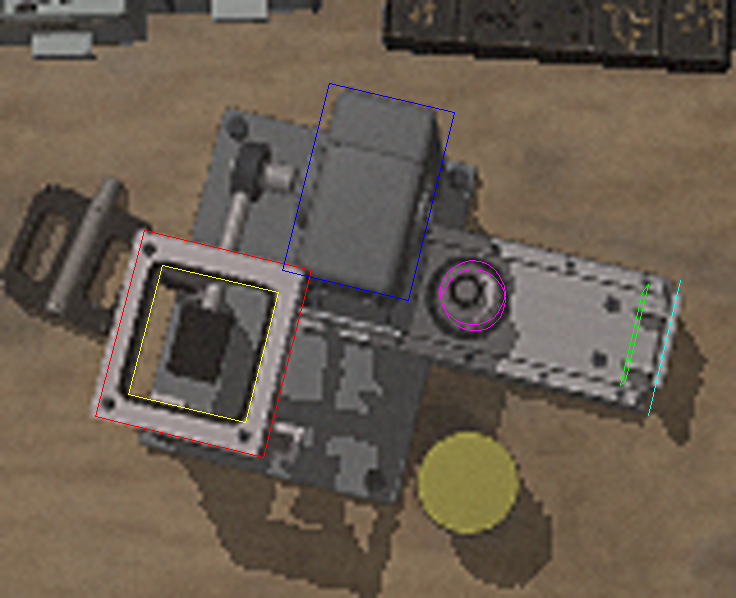

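View pics/side_ov.png

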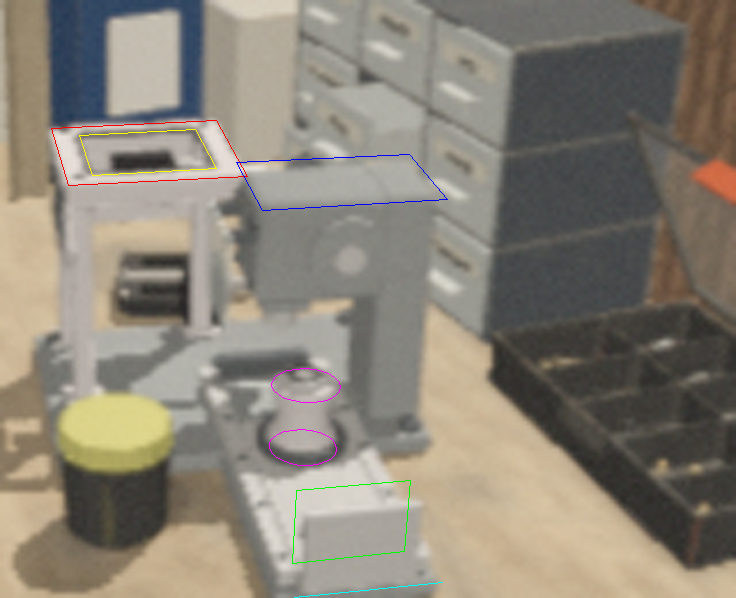

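The overlay matches the guard, window, pad, hub and head. The plate in the side view sits lower (305,512)–(420,590) than predicted, so I'll look closer there.

Run:
```python
from h import *
import cv2
p=np.load("p.npy")
out=[]
for c,o in (("top",(245,165)),("side",(250,210))):
    W,H=(55,50) if c=="top" else (55,50)
    im=cv2.imread(f"pics/{c}0.png")[o[1]:o[1]+H,o[0]:o[0]+W]
    im=cv2.resize(im,None,fx=7,fy=7,interpolation=cv2.INTER_CUBIC)
    im=cv2.convertScaleAbs(im,alpha=1.3)
    for s,col in ((0,(0,255,0)),(-.026,(0,0,255))):
      for P in [(-.034,-.185+s,.07),(.034,-.185+s,.07)]+([(-.034,-.185+s,.02),(.034,-.185+s,.02)] if c=="side" else []):
        u=((proj(c,w(p,P))-o+.5)*7).astype(int)[0]; cv2.circle(im,tuple(int(v) for v in u),2,col,-1)
    out.append(im)
cv2.imwrite("pics/z.png",np.hstack(out))
```

```text
(no output)
```

View pics/z.png

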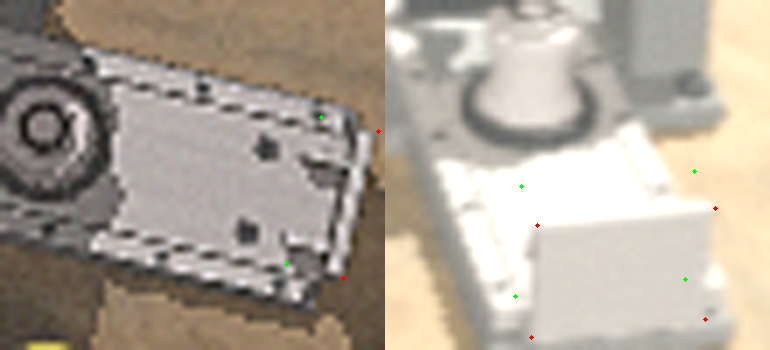

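```bash
cat >> h.py <<'E'
def shares(cur,q,target):
    R=Ro.from_quat(np.r_[q[1:],q[0]]).as_matrix()
    return np.round(R.T@(np.array(target)-cur)/.4,4), R
E
python3 - <<'E'
from h import *
from bench import robot
from scipy.optimize import least_squares
# press pts (guard) full px; hub; plate
z=lambda c,x,y,o:(x/c+o[0]-.5*(c!=4),y/c+o[1]-.5*(c!=4))
o=(130,120)
T=[((-.021,.131,.178),(203,200)),((-.021,.025,.178),(342,235)),((-.139,.025,.178),(308,395)),((-.139,.131,.178),(162,362))]
S=[((-.139,.131,.178),(145,152)),((-.021,.131,.178),(287,147)),((-.139,.025,.178),(162,200))]
A=[("top",P,np.array(u)/4+o-.4,0) for P,u in T]+[("side",P,np.array(u)/4+(180,120)-.4,0) for P,u in S]
A+=[("top",(0,-.07,.079),(45/7+245-.5,127/7+165-.5),1),("side",(0,-.07,.079),(366/4+180-.4,363/4+120-.4),1)]
A+=[("top",(.034,-.185,.07),(371/7+244.5,133/7+164.5),2),("top",(-.034,-.185,.07),(341/7+244.5,273/7+164.5),2)]
A+=[("side",(x,-.185,zz),((u-385)/7+249.5,v/7+209.5),2) for x,zz,u,v in ((-.034,.07,538,224),(.034,.07,712,207),(.034,.02,708,330),(-.034,.02,535,345))]
def res(p,full=False):
    r=[]
    for c,P,u,m in A:
        P=np.array(P); P[1]+=(0,p[3],p[4])[m]
        r.append((proj(c,w(p,P))-u)[0])
    r=np.array(r); return r if full else r.ravel()
s=least_squares(res,[.5,.1,0,0,0],loss="soft_l1",f_scale=.7); p=s.x; np.save("p.npy",p)
print(p,np.degrees(p[2])); print(np.round(res(p,True),1).tolist())
ob=robot.observe(); 
for n,P in (("pad",(-.08,.078,.178)),("pre",(0,-.185+p[4]-.05,.30)),("face",(0,-.185+p[4],.05))):
    W=w(p,P)[0]; print(n,W,shares(ob["tool_pos"],ob["ee_rot"],W)[0])
print(shares(ob["tool_pos"],ob["ee_rot"],W)[1].round(3))
E
```

```text
[ 0.58737206  0.07746155 -0.24976806  0.00260277 -0.02691735] -14.310655430122138
[[0.1, -0.1], [1.5, -0.2], [-0.2, 0.4], [-0.3, -0.2], [-0.3, -0.3], [0.2, -0.8], [-0.8, 0.1], [0.0, -0.2], [-0.2, 0.1], [0.8, -0.5], [0.2, 0.6], [0.1, 0.1], [0.6, 0.1], [-0.2, -1.7], [-0.3, -1.3]]
pad [0.52913445 0.17281553 0.178     ] [-1.1925 -0.5953  0.1334]
pre [ 0.52263153 -0.17632844  0.3       ] [-1.3721 -1.4496 -0.1716]
face [ 0.53499049 -0.12787995  0.05      ] [-1.375  -1.3246  0.4534]
[[-0.975  0.224  0.   ]
 [ 0.224  0.975  0.   ]
 [-0.     0.    -1.   ]]
```

```bash
python3 -m jog '[-0.05,-0.05,-0.14,0, -0.15,-0.16,-0.17,0.045, -0.26,-0.27,-0.17,0.045, -0.36,-0.38,-0.17,0.045, -0.46,-0.48,-0.17,0.045, -0.56,-0.59,-0.17,0.045, -0.66,-0.69,-0.17,0.045, -0.76,-0.80,-0.17,0.045, -0.86,-0.91,-0.17,0.045, -0.92,-0.98,-0.17,0.045]' 1 40
python3 - <<'E'
from h import *
from bench import robot
p=np.load("p.npy"); ob=robot.observe()
print(ob["tool_pos"],ob["width"],ob["qpos"])
for P in ((0,-.212-.05,.15),(0,-.212-.05,.038)): print(shares(ob["tool_pos"],ob["ee_rot"],w(p,P)[0])[0])
R=shares(ob["tool_pos"],ob["ee_rot"],[0,0,0])[1]; print(np.degrees(np.arctan2(R[1,1],R[0,1]))-90,np.degrees(p[2]))
E
```

```text
clock: 2.25
tool_pos: [0.3893, 0.0448, 0.2993]
ee_rot: [0.0, 0.126, 0.992, -0.0]
contact_force: [-0.3, -0.2, 0.9]
width: 0.0001
finger_force: 0.0
[0.38932265 0.04483218 0.29928255] 0.00011166536683151507 [-5.67116696e-02 -2.64814428e-01 -5.01575259e-02  1.78483815e+00
 -2.30228646e-04  1.95357997e-01]
[-0.4604 -0.4525  0.3736]
[-0.4602 -0.4524  0.6536]
-14.442534053328899 -14.310655430122138
```

```bash
python3 -m jog '[-0.1,-0.1,0,0, -0.2,-0.2,0,0, -0.3,-0.3,0,0, -0.4,-0.4,0.05,0, -0.46,-0.455,0.12,0, -0.46,-0.455,0.26,0, -0.46,-0.455,0.40,0, -0.46,-0.455,0.53,0, -0.46,-0.455,0.63,0, -0.46,-0.455,0.652,0]'
python3 - <<'E'
from h import *
from bench import robot
import cv2
p=np.load("p.npy"); ob=robot.observe()
print(ob["tool_pos"],ob["contact_force"],shares(ob["tool_pos"],ob["ee_rot"],w(p,(0,-.212,.038))[0])[0])
a=imaging.grab_frame("top")[145:245,210:330,::-1];b=imaging.grab_frame("side")[170:270,230:350,::-1]
cv2.imwrite("pics/pre.png",cv2.resize(np.vstack([np.hstack([a,b])]),None,fx=3.3,fy=3.3,interpolation=cv2.INTER_CUBIC))
E
```

```text
clock: 3.5
tool_pos: [0.5189, -0.1732, 0.0348]
ee_rot: [-0.004, 0.124, 0.992, 0.001]
contact_force: [0.1, -0.5, 1.0]
width: 0.0002
finger_force: 0.0
[ 0.51885252 -0.17315356  0.0347627 ] [ 0.08920391 -0.46647415  1.00421707] [-0.0111  0.1194 -0.008 ]
```

View pics/pre.png

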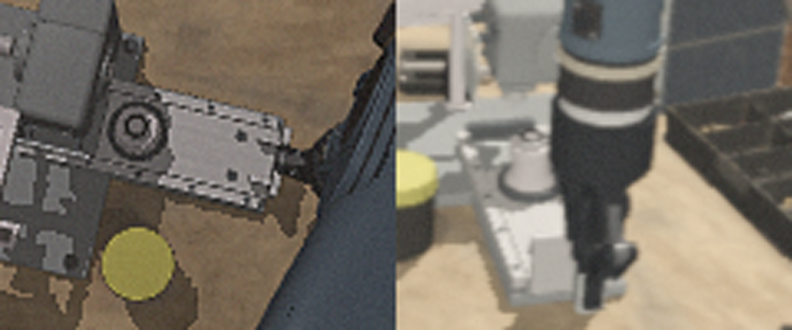

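Fingers stand just outside the plate, centred. Now I push.

```bash
python3 -m jog '[-0.01,0.03,-0.005,0, -0.01,0.05,-0.005,0, -0.01,0.07,-0.005,0, -0.01,0.09,-0.005,0, -0.01,0.11,-0.005,0, -0.01,0.13,-0.005,0, -0.01,0.15,-0.005,0, -0.01,0.17,-0.005,0, -0.01,0.19,-0.005,0, -0.01,0.20,-0.005,0]'
python3 - <<'E'
from h import *
from bench import robot
import cv2
p=np.load("p.npy"); ob=robot.observe()
a=imaging.grab_frame("top")[145:245,180:300,::-1];b=imaging.grab_frame("side")[170:270,230:350,::-1]
cv2.imwrite("pics/push1.png",cv2.resize(np.hstack([a,b]),None,fx=3.3,fy=3.3,interpolation=cv2.INTER_CUBIC))
E
```

```text
clock: 4.85
tool_pos: [0.5457, -0.0974, 0.0404]
ee_rot: [0.0, 0.124, 0.992, 0.0]
contact_force: [-0.6, -2.9, 1.7]
width: 0.0003
finger_force: 1.4
```

View pics/push1.png

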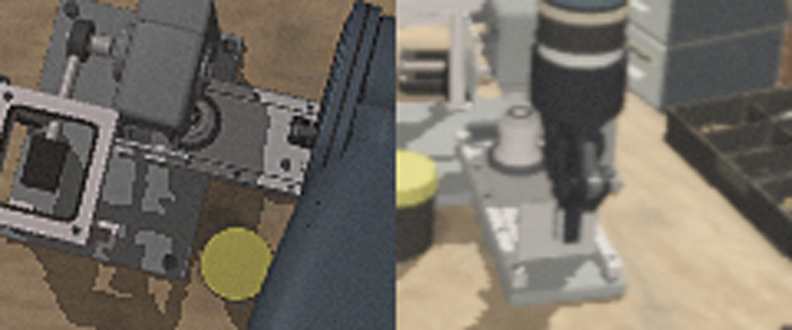

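The shuttle is riding along on the fingers with 2.9 N, and the hub is going under the head. I'll continue to the stop.

```bash
python3 -m jog '[0,0.01,0,0, 0,0.02,0,0, 0,0.03,0,0, 0,0.035,0,0, 0,0.04,0,0, 0,0.045,0,0, 0,0.05,0,0, 0,0.05,0,0, 0,0.05,0,0, 0,0.05,0,0]'
```

```text
clock: 6.2
tool_pos: [0.5509, -0.0784, 0.0409]
ee_rot: [0.001, 0.124, 0.992, 0.0]
contact_force: [-1.0, -0.0, 0.1]
width: 0.0002
finger_force: 0.3
```

```bash
python3 -m jog '[0,0.005,0,0, 0,0.01,0,0, 0,0.014,0,0, 0,0.018,0,0, 0,0.02,0,0, 0,0.022,0,0, 0,0.024,0,0, 0,0.026,0,0, 0,0.028,0,0, 0,0.03,0,0]'
```

```text
clock: 7.45
tool_pos: [0.5519, -0.0743, 0.0411]
ee_rot: [-0.001, 0.127, 0.992, -0.008]
contact_force: [-5.8, -20.0, 1.8]
width: -0.0002
finger_force: 10.0
```

20 N against a hard stop, so the shuttle is home. I'll back off and rise.

```bash
python3 -m jog '[0,-0.04,0,0, 0,-0.1,0,0, 0,-0.12,-0.1,0, 0,-0.12,-0.25,0, 0,-0.12,-0.4,0, 0,-0.12,-0.55,0, 0,-0.12,-0.65,0, -0.0,-0.12,-0.68,0, 0.0,-0.12,-0.68,0, 0,-0.12,-0.68,0]'
python3 - <<'E'
from h import *
from bench import robot
p=np.load("p.npy"); ob=robot.observe()
print(ob["tool_pos"])
print(shares(ob["tool_pos"],ob["ee_rot"],w(p,(-.08,.078,.24))[0])[0], w(p,(-.08,.078,.24)))
c,s=np.cos(p[2]),np.sin(p[2]); d=np.array([.5519,-.0743])-p[:2]; print("stop tcp press xy",c*d[0]+s*d[1],-s*d[0]+c*d[1])
E
```

```text
clock: 8.7
tool_pos: [0.541, -0.113, 0.3099]
ee_rot: [-0.002, 0.124, 0.992, 0.001]
contact_force: [0.4, -0.6, 0.5]
width: 0.0004
finger_force: 0.0
[ 0.54095944 -0.11303858  0.30989469]
[0.2041 0.6851 0.1762] [[0.52913445 0.17281553 0.24      ]]
stop tcp press xy 0.003140951105906842 -0.15582031146584416
```

```bash
python3 -m jog '[0.06,0.12,0,0, 0.12,0.25,0,0, 0.18,0.38,0,0, 0.204,0.50,0,0, 0.204,0.60,0,0, 0.204,0.66,0,0, 0.204,0.685,0.02,0, 0.204,0.685,0.08,0, 0.204,0.685,0.14,0, 0.204,0.685,0.14,0]'
python3 - <<'E'
from h import *
from bench import robot
import cv2
p=np.load("p.npy"); ob=robot.observe()
print(ob["tool_pos"],shares(ob["tool_pos"],ob["ee_rot"],w(p,(-.08,.078,.178))[0])[0])
a=imaging.grab_frame("top")[145:245,150:270,::-1];b=imaging.grab_frame("side")[110:210,200:320,::-1]
cv2.imwrite("pics/win.png",cv2.resize(np.hstack([a,b]),None,fx=3.3,fy=3.3,interpolation=cv2.INTER_CUBIC))
E
```

```text
clock: 9.95
tool_pos: [0.528, 0.1711, 0.2523]
ee_rot: [-0.004, 0.125, 0.992, -0.001]
contact_force: [-0.3, -0.5, -0.1]
width: 0.0002
finger_force: 0.0
[0.52798713 0.17108831 0.25230495] [-0.003   0.0056  0.1857]
```

View pics/win.png

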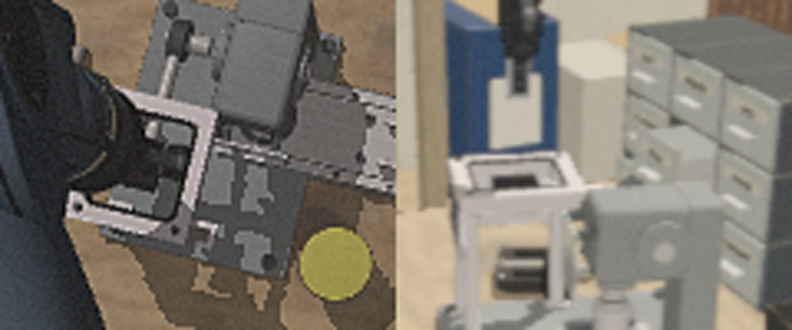

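The fingers are centred above the pad: tip at (518,90), pad at (515,182) in the side view. Descending.

```bash
python3 -m jog '[0,0.004,0.08,0, 0,0.004,0.14,0, 0,0.004,0.18,0, 0,0.004,0.20,0, 0,0.004,0.215,0, 0,0.004,0.23,0, 0,0.004,0.24,0, 0,0.004,0.25,0, 0,0.004,0.26,0, 0,0.004,0.26,0]'
```

```text
clock: 11.3
tool_pos: [0.5293, 0.1742, 0.1546]
ee_rot: [-0.0, 0.124, 0.992, 0.001]
contact_force: [-7.1, 0.6, 9.1]
width: 0.0001
finger_force: 5.0
```

```bash
python3 -m jog '[0,0,0.006,0, 0,0,0.012,0, 0,0,0.018,0, 0,0,0.024,0, 0,0,0.028,0, 0,0,0.032,0, 0,0,0.036,0, 0,0,0.04,0, 0,0,0.044,0, 0,0,0.044,0]'
```

```text
clock: 12.55
tool_pos: [0.5293, 0.1744, 0.1421]
ee_rot: [0.001, 0.124, 0.992, 0.001]
contact_force: [-14.5, -1.2, 26.9]
width: -0.0003
finger_force: 14.5
```

```bash
python3 -m jog '[0,0,0.004,0, 0,0,0.008,0, 0,0,0.01,0, 0,0,0.01,0, 0,0,0.01,0, 0,0,0.01,0, 0,0,0.01,0, 0,0,0.01,0, 0,0,0.01,0, 0,0,0.01,0]'
```

```text
clock: 13.8
tool_pos: [0.5294, 0.1744, 0.141]
ee_rot: [0.002, 0.124, 0.992, 0.001]
contact_force: [-18.4, -1.6, 35.9]
width: -0.0004
finger_force: 19.7
```

The pad is at its stop: 31 mm down and 36 N, with the force climbing and almost no motion. Lifting straight out.

```bash
python3 -m jog '[0,0,-0.03,0, 0,0,-0.06,0, 0,0,-0.09,0, 0,0,-0.13,0, 0,0,-0.2,0, 0,0,-0.3,0, 0,0,-0.4,0, 0,0,-0.42,0, 0.0,0.1,-0.42,0, 0,0.15,-0.42,0]'
python3 - <<'E'
from h import *
import cv2
a=imaging.grab_frame("top")[145:245,150:270,::-1];b=imaging.grab_frame("side")[140:240,200:320,::-1]
cv2.imwrite("pics/end.png",cv2.resize(np.hstack([a,b]),None,fx=3.3,fy=3.3,interpolation=cv2.INTER_CUBIC))
E
```

```text
clock: 15.05
tool_pos: [0.5457, 0.2328, 0.2973]
ee_rot: [-0.001, 0.124, 0.992, -0.0]
contact_force: [0.3, -0.3, -0.2]
width: 0.0003
finger_force: 0.0
```

View pics/end.png

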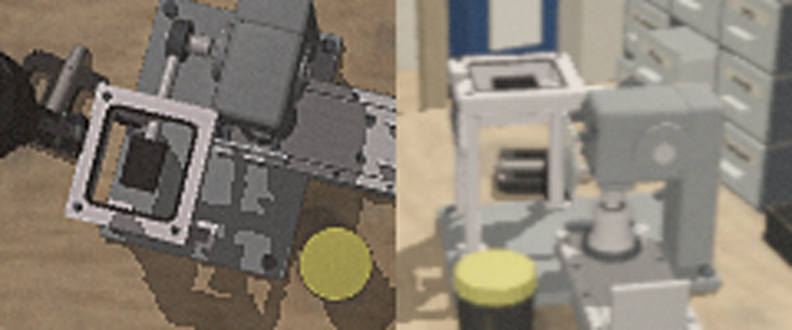

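The end view shows the lever back up in the window, the hub upright under the ram, the guard and tub unmoved, and the arm clear.

```bash
python3 -c "
from bench import robot
print(robot.sign_off())"
```

```text
the job is handed in; nothing more can be done
None
```

I pushed the shuttle home to its stop (20 N) and pressed the lever to its stop (about 31 mm down, 36 N). The lever came back up and the job is handed in at about 15 s. I took the bearing as seated from the lever's stop depth and force, since it can't be seen under the ram; no contact with the guard or hub showed in the forces or pictures.

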